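# Bring a wheelchair wheel's valve to the top

## Robot

A 6-joint arm with a two-finger parallel gripper is mounted at the origin on the work surface. World frame = base frame: x ahead of the robot, y to its left, z up, the work surface at z = 0. Lengths are in m, angles in rad, forces in N, time in s.
With the tool pointing down it reaches from about 0.3 to 0.875 m from the base axis. Payload 6.4 kg.
Tool frame: the origin (TCP) lies midway between the tips of the shut fingers; the grasp point (between the pads) lies 19 mm behind it; y points along the fingers, x is the direction in which the jaws open and shut, and the axes are right-handed (so a half turn about y gives the same grasp; the last joint's range is limited). The gripper opens to 85 mm and grips with 20 to 120 N. Pads are 22 mm wide; open, the fingers measure 114 mm over their backs; the gripper's body (76 mm by 85 mm) begins 54 mm behind the grasp point. The pads swing forward as they close: fully open they stand 13 mm farther back than shut.
Start: joints at [0.978, 0.181, 1.607, -0, 1.354, -0.206], TCP at [0.217, 0.533, 0.231] pointing down, gripper open.
Joint ranges: [-2.99, 2.99], [-0.89, 2.07], [0.3, 2.58], [-1.14, 4.28], [0, 2.63], [-3.12, 3.12]. Speed limits (rad/s): [2.57, 2.57, 3.01, 3.14, 3.14, 3.14].

## Interface

Orientations are given as a unit quaternion [w, x, y, z].
In Python, from bench import ctrl gives the robot as it stands.
- The arm moves only by the tool step_arm, never from a script. Its argument "commands" is a list of rows, each a list of 7 numbers: the turn, a rotation vector about the tool's x, y, z in units of 6 degrees (1.0 is 6 degrees), then the shift along the tool's x, y, z in units of 30 mm (1.0 is 30 mm), then the opening, from 0 (shut) to 1 (fully open). A call has 1 to 10 rows; each row shifts and turns the commanded pose from where the row before left it, along the tool's axes as they then stand; what a row does not reach is not made up. A row lasts 1/10 s, in which the tool goes at most 50 mm and 8.59 degrees, less where a joint would pass 70% of its speed; a pose out of reach is approached as far as the arm can. A call with a number of a shift or a turn outside -1 to 1 is refused whole. A call with a gripper value outside its range is refused whole. The fingers move at their own pace and stop on an object; the grip force is fixed at half the most. Time passes only in rows, so rows that do not move let the fingers close. It gives the time, the measured TCP pose, the force and the opening at its end, in the units of the state.
- ctrl.get_obs(): the state, without advancing time (a new reading comes with each control period).
- ctrl.camera(name): name is "scene" or "top" or "wrist"; returns (picture, depth): 384x512x3 uint8, blue, green, red; 384x512 float32, m along the optical axis (not along the pixel's ray), 0 where there is no reading.
- ctrl.get_calibration(name): a dict with "intrinsics" (3x3 intrinsics, pixels), "R" (3x3) and "t" (3): a world point X has camera coordinates R X + t. Camera axes: x right, y down, z forward; pixel columns grow to the right and rows downward; lengths in m; the calibration is good to about 2 mm. The wrist camera is an equidistant fisheye: a pixel r from the principal point sees the ray r / f radians off the axis. A picture is of the moment at which its call begins: read the wrist's pose just before it. get_calibration takes no time and is no camera call; for the wrist camera it gives the pose at the moment of the call.
- ctrl.hand_in(): hands the job in, once; it reports no verdict.
Trained networks look in the newest picture that a camera, given by its name, has taken for a name from the list of things; names that differ only in an ending like _2 or _b are one class to them, and where a whole thing is asked for, a point or a joint stands for the part that bears it (a point fixed in the world has none). Each returns a list of dicts, best first, with "p" (0 to 1); they miss things now and then, are a little off and sometimes report something else, mostly with a low value. They report only what shows in the picture. A call takes as long as a camera call.
- ctrl.boxes_of(thing, camera): "point" ([x, y, z] in m, in the coordinates of the camera as it stood for that picture, good to about 4 mm: the middle of the surface that is visible of it).
- ctrl.silhouettes(thing, camera): "pixels" (384x512 bool, what is visible of it).
The state is a dict: "time_s": time; "q": joint angles; "dq": joint speeds; "joint_efforts": joint torques, N m; "eef_pos": TCP position; "eef_rot": TCP orientation; "wrist_force": force on the tool from outside, world axes, zero at the start; "torque": the same for the moment, N m; "opening": opening from 0.0 (shut) to 1.0 (fully open).
Only numpy, scipy, OpenCV 4.12 (cv2) and the standard library are available. Lean on these libraries where they do the work, as an engineer would, in place of code of your own. Each camera call takes 0.05 s, during which the arm holds its last target.

## Task

The small wheelchair wheel on the raked service stand has to be ready for the pump: with the fingertips between the spokes, gently push one spoke after another to turn the wheel until its valve stem points straight up, at the top of the wheel in line with the stand's marker pin, and leave it at rest there. Only push: do not grip the wheel, do not touch the valve stem, and leave everything lying around where it is.

Things in the scene. Friction and masses are not known exactly. Their poses are not given: they have to be found in the camera images.
- stand: white plate 400 x 420 x 12 mm on a teal mat, with a steel frame carrying the wheel; fixed. Origin on the table straight below the hub, z up; plate spans x -160 to +240, y -210 to +210 mm. The wheel leans 30 degrees from horizontal: its highest point (12 o'clock) is towards the stand's -x, the robot's side, and its face looks along (0.5, 0, 0.866) in the stand's axes.
- hub (a point): centre of the wheel, on its turning axis in the middle plane of the spokes, 140 mm above the table. Fixed in the stand, with the stand's axes (not tilted). Hub radius 24 mm, standing 15 mm out of the spoke plane.
- marker (a point): top of the 8 mm steel marker pin on a flat upright bar just outside the tyre at the wheel's 12 o'clock: 158 mm to the stand's -x from the hub, 266 mm above the table.
- crossbar (a point): middle of the steel bar behind the wheel, along the stand's y, level with the hub (3 to 9 o'clock), on legs at y +-190 mm. Its black pads, 24 mm wide, 31 to 101 mm either side of the hub, come within 4 mm of the backs of the spokes: a finger dipped through the wheel cannot sweep past 3 or 9 o'clock, but has to come out and go in behind another spoke.
- wheel (a joint): turn of the wheel, rad, growing anticlockwise as seen facing it (from above and +x). 0 or any whole turn (multiple of 6.283) puts the valve exactly at the top. Starts between 1.4 and 4.9; turns both ways without a stop up to +-13. Drag about 0.12 N m (1.5 N at a spoke): it stays where it is left.
- spoke (a point): point on one of the five equal grey spokes, the one opposite the valve, 86 mm from the hub in the spokes' middle plane. Spokes: 14 mm wide, 10 mm thick, straight from hub to rim, 72 degrees apart; the valve lies midway between two of them. With the valve at the top this spoke points down the slope. Silver rim, inner radius 110 mm; black tyre 300 mm across, 30 mm thick.
- valve (a point): the brass valve stem with a bright metal cap, 10 to 11 mm thick, 44 mm long. Origin: its foot at the inside of the rim, 112 mm from the hub. Its z axis runs along it to the cap, leaning outwards 30 degrees from the wheel's axis, so that it stands vertical when at the top and leans 60 degrees at the bottom. Not to be touched.
- spanner: bystander: loose 150 mm steel spanner lying on the stand's plate, beyond the low edge of the wheel.
- spacer: bystander: loose aluminium ring, 32 mm across, 14 mm high, on the stand's plate beyond the low edge of the wheel.
- spray: bystander: loose white bottle, 66 mm across, 170 mm tall, origin at its foot.
- dish: bystander: loose shallow orange dish, 90 mm across, 18 mm high.
- bowl: bystander: loose steel bowl, 130 mm across, 50 mm high.
- driver: bystander: loose screwdriver, 180 mm long, lying on the stand's plate along its -y edge.
- gloves: bystander: loose cardboard box 120 x 220 x 75 mm.

How it is judged:
At the end, for the whole second after the job is handed in: the valve stem points straight up to within 0.065 rad (the wheel within about 7 degrees of valve-at-top) and the wheel is at rest (under 0.03 rad/s) (angle between valve's own z axis and vertical below 0.065 rad and velocity of joint wheel between -0.03 and 0.03 rad/s); the robot touches nothing.
It fails at once if the valve stem is touched (over 1 N) (contact force between any of the fingers, the arm and wheel_c0 above 1 N).
It fails at once if the wheel or stand is gripped or pushed roughly (over 35 N from the fingers) (contact force between the fingers and stand above 35 N).
It fails at once if a loose thing is picked up, carried or shoved (moved over 30 mm) (distance of any of spanner, spacer, spray, dish, bowl, driver, gloves from where it was at the start of the episode above 0.03 m).
It also fails if it takes over 56 s, if anything falls off the work surface, if the arm or the gripper's body presses on something with over 40 N, if the wrist force passes 120 N, or if a joint passes its speed limit or range.

## Working session

There is one attempt and no reset: what is moved stays moved. The work goes in short steps, Python scripts to look and compute and a tool call to move; the robot and the scene stay as the last step left them, time stands still between calls to the robot, and variables do not carry over. Pictures are saved under pics/ and viewed, and the job is handed in when it is done.

Besides the shell and the picture viewer there is one more tool, called after "Emit:" in YAML: its name, and indented under it one key for each argument. step_arm: Moves the arm, as the interface text tells. Its arguments: {"type":"object","properties":{"commands":{"type":"array"}},"required":["commands"]}

```bash
ls; mkdir -p pics; cat > h.py <<'E'
import numpy as np, cv2
from bench import ctrl
def shot(name,fn):
    im,d=ctrl.camera(name); cv2.imwrite('pics/'+fn,im); np.save('pics/'+fn+'.npy',d); return im,d
E
python3 - <<'E'
from h import *
np.set_printoptions(precision=4,suppress=True)
o=ctrl.get_obs(); print(o)
for n in ['scene','top']:
    shot(n,n+'1.png'); c=ctrl.get_calibration(n); print(n,c)
    for t in ['hub','marker','crossbar','spoke','valve']:
        try:
            r=ctrl.boxes_of(t,n)
            for k in r[:3]: print(t,k['p'],c['R'].T@(np.array(k['point'])-c['t']))
        except Exception as e: print(t,e)
print(ctrl.get_obs()['time_s'])
E
```

```text
pics
{'time_s': 0.0, 'q': array([ 0.9777,  0.1816,  1.608 ,  0.    ,  1.3538, -0.2063]), 'dq': array([ 0.0007, -0.0017, -0.0003,  0.001 , -0.001 ,  0.    ]), 'joint_efforts': array([  0.0005, -44.4885, -35.1329,  -0.0002,   0.0092,   0.    ]), 'eef_pos': array([0.2166, 0.5321, 0.2304]), 'eef_rot': array([-0.5866,  0.587 ,  0.394 , -0.3952]), 'wrist_force': array([-0.5269, -0.1206,  0.1777]), 'torque': array([ 0.0124,  0.0032, -0.0378]), 'opening': 0.9982345169707251}
scene {'intrinsics': array([[369.6213,   0.    , 256.3424],
       [  0.    , 369.6213, 187.4506],
       [  0.    ,   0.    ,   1.    ]]), 'R': array([[-0.1388,  0.9903, -0.0048],
       [ 0.6069,  0.0812, -0.7906],
       [-0.7826, -0.1127, -0.6123]]), 't': array([ 0.0917, -0.1769,  1.6206])}
hub 0.87 [ 0.5844 -0.0149  0.0142]
marker 0.91 [ 0.5824 -0.0154  0.0081]
crossbar 0.64 [ 0.59   -0.0169  0.0113]
spoke 0.89 [ 0.5134 -0.0338  0.1436]
spoke 0.44 [0.7014 0.1244 0.0183]
spoke 0.22 [ 0.5849 -0.0172  0.0126]
valve 0.86 [ 0.5167 -0.0308  0.1415]
top {'intrinsics': array([[478.8058,   0.    , 254.6981],
       [  0.    , 478.8058, 191.6083],
       [  0.    ,   0.    ,   1.    ]]), 'R': array([[ 0.0106, -0.9999, -0.001 ],
       [-0.9946, -0.0104, -0.103 ],
       [ 0.103 ,  0.002 , -0.9947]]), 't': array([-0.0204,  0.5745,  1.9295])}
hub 0.89 [ 0.5271 -0.0283  0.0089]
marker 0.94 [ 0.5301 -0.0292  0.0103]
crossbar 0.91 [ 0.5261 -0.0265  0.0107]
crossbar 0.41 [0.3628 0.4262 0.1149]
spoke 0.84 [ 0.4971 -0.0294  0.1586]
valve 0.77 [ 0.5009 -0.0328  0.1571]
valve 0.19 [ 0.5262 -0.0283  0.0136]
0.6
```

```bash
python3 - <<'E'
from h import *
a=cv2.imread('pics/scene1.png');b=cv2.imread('pics/top1.png')
cv2.imwrite('pics/scene1b.png',cv2.resize(a[80:340,120:440],None,fx=2.4,fy=2.2))
cv2.imwrite('pics/top1b.png',cv2.resize(b[80:320,130:400],None,fx=2.4,fy=2.4,interpolation=cv2.INTER_CUBIC))
E
```

```text
(no output)
```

View pics/scene1.png

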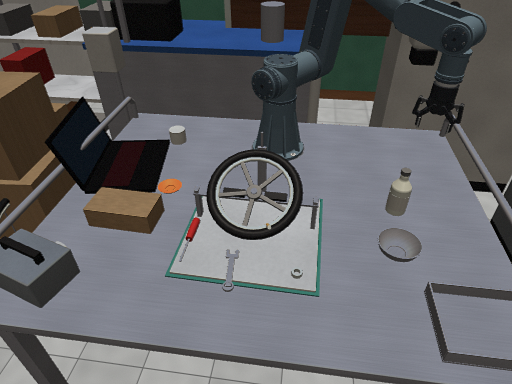

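View pics/top1.png

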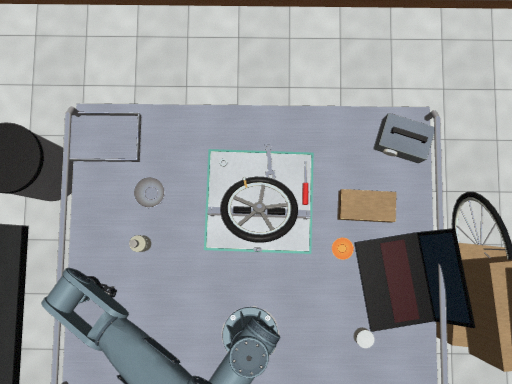

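```bash
ls pics
```

```text
scene1.png
scene1.png.npy
scene1b.png
top1.png
top1.png.npy
top1b.png
```

View pics/top1b.png

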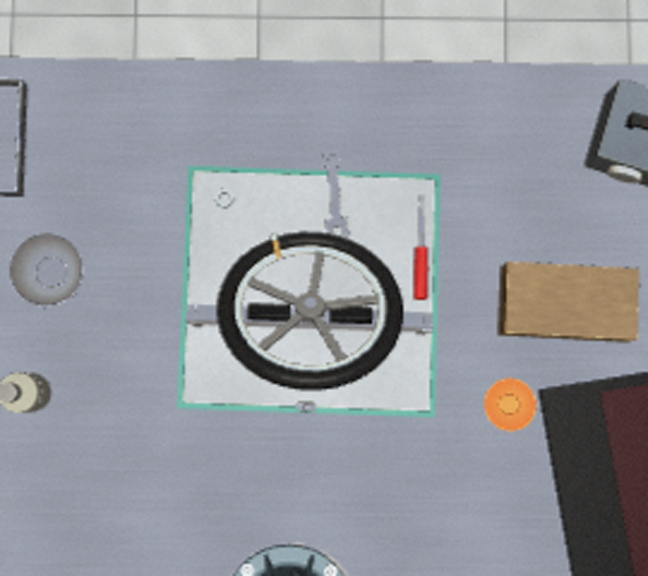

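View pics/scene1b.png

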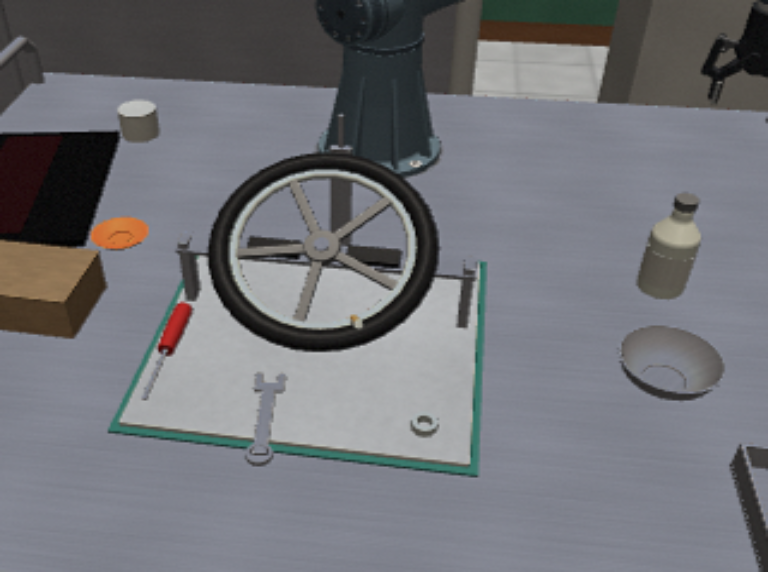

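```bash
cat >> h.py <<'E'
def ray(n,uv,c=None):
    c=c or ctrl.get_calibration(n);K=c['intrinsics'];R=np.array(c['R']);t=np.array(c['t'])
    uv=np.atleast_2d(uv).astype(float)
    d=np.c_[(uv-K[:2,2])/K[0,0],np.ones(len(uv))]@R
    return -R.T@t,d
def onplane(n,uv,n0,p0):
    o,d=ray(n,uv); s=((p0-o)@n0)/(d@n0); return o+d*s[:,None]
def proj(n,P):
    c=ctrl.get_calibration(n);X=np.atleast_2d(P)@np.array(c['R']).T+c['t'];K=c['intrinsics']
    return X[:,:2]/X[:,2:]*K[0,0]+K[:2,2]
E
python3 - <<'E'
from h import *
np.set_printoptions(precision=4,suppress=True)
for n in ['scene','top']:
    im=cv2.imread(f'pics/{n}1.png'); hsv=cv2.cvtColor(im,cv2.COLOR_BGR2HSV)
    m=cv2.inRange(hsv,(75,90,60),(95,255,255))
    k,l,s,_=cv2.connectedComponentsWithStats(cv2.dilate(m,np.ones((5,5),np.uint8)))
    i=1+np.argmax(s[1:,4]); m=m&((l==i)*255).astype(np.uint8)
    v,u=np.nonzero(m); P=onplane(n,np.c_[u,v],np.array([0,0,1.]),np.array([0,0,.001]))
    r=cv2.minAreaRect((P[:,:2]*1000).astype(np.float32)); print(n,len(u),r); b=cv2.boxPoints(r);print(b)
    hsvw=cv2.inRange(im,(190,190,190),(255,255,255))
E
```

```text
scene 520 ((592.6978759765625, 155.84634399414062), (212.2206268310547, 479.50628662109375), 58.824363708496094)
[[332.6394 189.1714]
 [742.8975 -59.0514]
 [852.7563 122.5213]
 [442.4982 370.7441]]
top 275 ((543.8422241210938, 68.70097351074219), (237.07815551757812, 417.5136413574219), 88.36117553710938)
[[331.7807 -43.8194]
 [749.1236 -55.7599]
 [755.9038 181.2213]
 [338.5609 193.1618]]
```

```bash
cat >> h.py <<'E'
from scipy.optimize import minimize, least_squares
def Rz(a): return np.array([[np.cos(a),-np.sin(a),0],[np.sin(a),np.cos(a),0],[0,0,1]])
U=np.array([-np.sqrt(3)/2,0,.5]);N=np.array([.5,0,np.sqrt(3)/2]);W=np.array([0,-1.,0])
def wpt(r,th,h,p):  # wheel polar (angle ccw from 12) -> world ; p=(x,y,yaw)
    th=np.asarray(th,float)
    s=np.multiply.outer(np.cos(th),U)+np.multiply.outer(np.sin(th),W)
    L=np.array([0,0,.14])+s*np.asarray(r)[...,None]+np.asarray(h)[...,None]*N
    return L@Rz(p[2]).T+np.array([p[0],p[1],0])
E
cat > fit.py <<'E'
from h import *
np.set_printoptions(precision=4,suppress=True)
Ms={}
for n in ['scene','top']:
    im=cv2.imread(f'pics/{n}1.png'); m=(im.max(2)<52).astype(np.uint8)
    k,l,s,_=cv2.connectedComponentsWithStats(m)
    pc=proj(n,[[.585,-.02,.14]])[0]
    # component closest to wheel: has pixels around
    best=max(range(1,k),key=lambda i:(s[i,4] if abs(s[i,0]+s[i,2]/2-pc[0])<40 and abs(s[i,1]+s[i,3]/2-pc[1])<40 else 0))
    m=(l==best).astype(np.uint8); print(n,s[best]); Ms[n]=m
    cv2.imwrite(f'pics/m_{n}.png',m*255)
a=np.linspace(0,2*np.pi,180,endpoint=False)
def cont(n):
    m=cv2.morphologyEx(Ms[n],cv2.MORPH_CLOSE,np.ones((3,3)))
    c,_=cv2.findContours(m,cv2.RETR_EXTERNAL,cv2.CHAIN_APPROX_NONE); return max(c,key=len)[:,0,:].astype(float)
C={n:cont(n) for n in Ms}
phi=np.linspace(0,2*np.pi,24,endpoint=False)
A,PH=np.meshgrid(a,phi)
def model(n,p):
    P=wpt(.135+.015*np.cos(PH.ravel()),A.ravel(),.015*np.sin(PH.ravel()),p)
    return cv2.convexHull(proj(n,P).astype(np.float32))
def res(p):
    out=[]
    for n in C:
        h=model(n,p)
        out+= [cv2.pointPolygonTest(h,(float(x),float(y)),True)-.5 for x,y in C[n]]
    return np.array(out)
r=least_squares(res,[.585,-.02,0],loss='soft_l1',diff_step=1e-3,x_scale=[.01,.01,.05])
print(r.x,np.abs(r.fun).mean())
p=r.x
for n in C:
    im=cv2.imread(f'pics/{n}1.png');im=cv2.resize(im,None,fx=4,fy=4,interpolation=cv2.INTER_CUBIC)
    def ln(P,col,cl=True): cv2.polylines(im,[np.round((proj(n,P)+.5)*4).astype(int)],cl,col,1)
    L=lambda Q:np.array(Q)@Rz(p[2]).T+[p[0],p[1],0]
    ln(L([[-.16,-.21,.012],[.24,-.21,.012],[.24,.21,.012],[-.16,.21,.012]]),(0,0,255))
    ln(L([[-.158,0,.2],[-.158,0,.266]]),(255,0,255),False)
    ln(wpt(np.full(180,.15),a,np.zeros(180),p),(0,255,0)); ln(wpt(np.full(180,.11),a,np.zeros(180),p),(255,255,0))
    q=(proj(n,L([[0,0,.14]]))[0]*4).astype(int); cv2.imwrite(f'pics/fit_{n}.png',im[max(q[1]-300,0):q[1]+300,q[0]-350:q[0]+350])
E
python3 fit.py
```

```text
scene [265 191  21  11 118]
top [ 221  177   77   65 1076]
[ 0.4837 -0.0307 -2.9323] 4.071217045647593
```

```bash
sed -i 's/im.max(2)<52)/im.max(2)<(45 if n=="scene" else 52))/; s/<40 and/<30 and/; s/pc\[1\])<40/pc[1])<30/; s/r=least_squares(res,\[.585,-.02,0\]/r=least_squares(res,[.54,-.03,0.0]/' fit.py
python3 - <<'E'
from h import *
im=cv2.imread('pics/scene1.png'); print(im.max(2)[185:200:2,200:310:2][:, :]); print(proj('scene',[[.55,-.03,.14]]))
E
python3 fit.py
```

```text
[[131 143 142 146   9  33  52  22  89 186 120 144 141 142 142 142 142 142
  143 145 143 144 143 145 140 120 137 137 138  75 143 130 131  37 149 142
  140 142 143 143 142 142 142 143 141 183 183  22  41  44  22  90 141 141
  140]
 [145 143 143 142  18  36  47  19 153 179  84 147  81 112 115 147 147 147
  146 144 145 143 145 145 121 132 133 131 135 138 125 128  24 104 141 139
  139 141 141 143 144 143 143 145 138 164 178  15  34  50  26  90 141 141
  139]
 [145 143 141 139  21  46  35  13 152 177 141 140  43  45  47  46  46  46
   44  54  54  64  69 146 129 129 146 141 140 133 133  46  62 103 144 142
  142 142 142 142 143 142 144 143 138 170 179  14  32  55  25  60 144 143
  143]
 [142 142 140 139  23  51  35  20 189 176 139 135  42  43  45  48  51  60
   80  90 116 143 144  99 127 128 144 142 141 133 133  83  62  71 110 149
  148 147 148 147 146 146 143 143 140 170 177  15  31  54  23  59 144 141
  143]
 [141 139 141 102  25  50  35  26 192 156 133 130 132 132 130 129 130 129
  128 130 129 127 127 107 127 124 118 116  93 131 121 124 102  50  50  49
   51  49  53  50  58  56  64 101 14
[... 171 characters left out ...]
3 137  60  48  51  50
   51  51  52  52  52  52  53  52 145 170 177  19  39  45  28  58 144 144
  143]
 [ 48 156 189 134  23  47  36  23 190 175  41  42  44  43  69 103 124 150
  116 112  42  44  60 148  79  90 125 126 113  27 127 131 133 143  38  48
   51  49  51  52  50  51  52  53 143 186 180  21  39  41  22  70 142 142
  142]
 [ 47 156 184 131  24  43  46  20 191 176 179 179 181 187 187 186 151 148
   82  81  53  47  44  45  67 137 111  36  31 104 144  43 135 131 137  97
   10   0   8  20  34  52  53  55 144 186 132  22  47  35  22  68 139 138
  138]]
[[251.329806   202.05678714]]
scene [ 206  132   97  108 1791]
top [ 221  177   77   65 1076]
[ 0.5002 -0.0306 -0.0818] 2.2800767615423028
```

```bash
sed -i 's/(45 if n=="scene" else 52)/(62 if n=="scene" else 62)/; s/MORPH_CLOSE,np.ones((3,3))/MORPH_OPEN,np.ones((4,4))/' fit.py
python3 fit.py; python3 -c "
import cv2,numpy as np
a=cv2.imread('pics/m_scene.png')[100:270,180:330];b=cv2.imread('pics/m_top.png')[150:270,180:330]
cv2.imwrite('pics/mm.png',cv2.resize(np.vstack([a,b]),None,fx=2,fy=2))"
```

```text
scene [264 191  23  11 165]
top [ 221  177   77   65 1198]
[ 0.4799 -0.0179 -2.8896] 2.9413720186514287
```

View pics/mm.png

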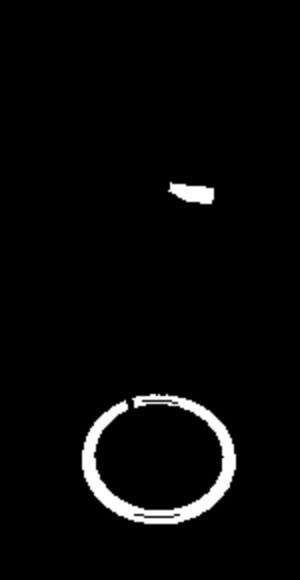

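View pics/fit_top.png

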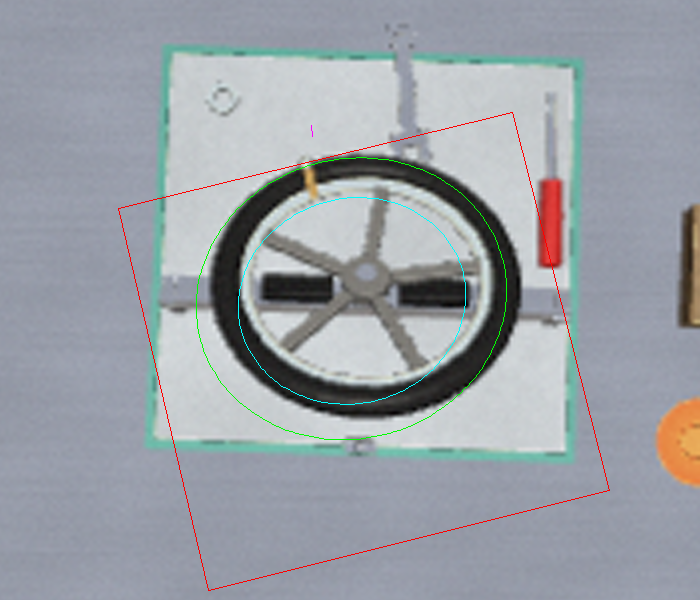

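View pics/fit_scene.png

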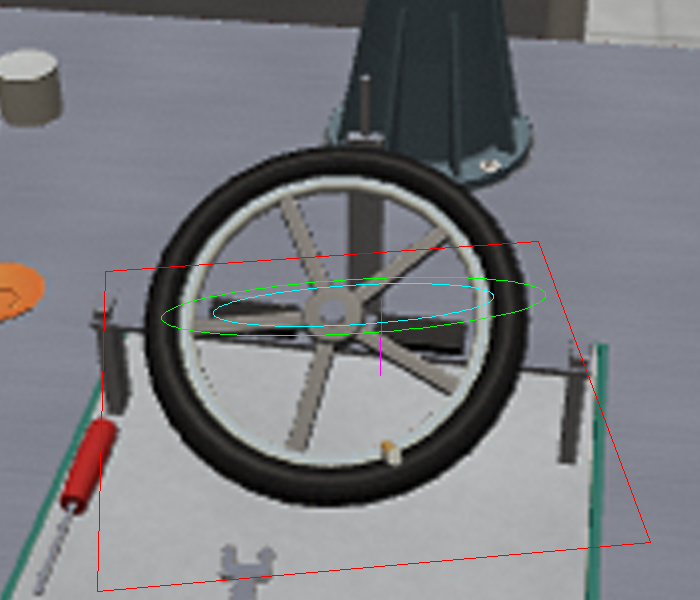

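```bash
cat > fit2.py <<'E'
from h import *
np.set_printoptions(precision=4,suppress=True)
p0=[.4799,-.0179]
org={n:(proj(n,[[p0[0],p0[1],.14]])[0]*4).astype(int)-[350,300] for n in ['scene','top']}
px=lambda n,q:(np.array(q)+org[n])/4-.375
L=lambda Q,p:np.array(Q)@Rz(p[2]).T+[p[0],p[1],0]
corn=[[.24,.21,.012],[.24,-.21,.012],[-.16,-.21,.012],[-.16,.21,.012]]
cpx=[(172,53),(573,66),(567,453),(154,438)]
a=np.linspace(0,2*np.pi,180,endpoint=False);phi=np.linspace(0,2*np.pi,24,endpoint=False)
A,PH=np.meshgrid(a,phi)
def ext(n,p):
    P=proj(n,wpt(.135+.015*np.cos(PH.ravel()),A.ravel(),.015*np.sin(PH.ravel()),p))
    return np.r_[P.min(0),P.max(0)]
E_={'scene':np.r_[px('scene',(146,146)),px('scene',(528,507))],'top':np.r_[px('top',(210,153)),px('top',(521,417))]}
def res(p):
    r=[]
    r.append((proj('top',L(corn,p))-[px('top',c) for c in cpx]).ravel())
    r.append(proj('scene',L([[-.158,0,.266]],p))[0]-px('scene',(365,77)))
    r.append(proj('top',L([[-.158,0,.266]],p))[0]-px('top',(358,443)))
    for n,q in (('scene',(332,313)),('top',(366,275))): r.append(proj(n,wpt(0.,0.,.015,p))[0]-px(n,q))
    for n in E_: r.append(ext(n,p)-E_[n])
    return np.concatenate(r)
if __name__=='__main__':
    s=least_squares(res,[.54,-.03,0.],loss='soft_l1',x_scale=[.01,.01,.1]); p=s.x; print(p); print(res(p).round(1))
    for n,q in (('scene',(389,445)),('top',(314,196))):
        X=onplane(n,px(n,q),Rz(p[2])@N,wpt(0.,0.,0.,p))[0]-wpt(0.,0.,0.,p); X=Rz(p[2]).T@X
        print(n,'valve th',np.arctan2(X@W,X@U)%6.283,np.linalg.norm(X))
    sp={'top':[(381,195),(268,239),(288,346),(418,366),(473,266)],'scene':[(289,203),(446,236),(451,388),(295,448),(203,326)]}
    for n in sp:
      for q in sp[n]:
        X=onplane(n,px(n,q),Rz(p[2])@N,wpt(0.,0.,.005,p))[0]-wpt(0.,0.,.005,p); X=Rz(p[2]).T@X
        th=np.arctan2(X@W,X@U); print(n,'spoke',th%6.283,'wheel mod',(th-np.pi)%(2*np.pi/5),np.linalg.norm(X))
    np.save('p.npy',p)
E
python3 fit2.py
```

```text
[ 0.5018 -0.0301 -0.0248]
[-0.4 -0.4  0.1 -0.2 -0.7 -0.2 -0.3 -0.1 -0.1 -0.5  0.4  1.1 -0.2 -0.6
 -0.2 -1.  -1.1 -0.4  0.   0.2 -0.4  0.1 -0.1  0.2]
scene valve th 3.6688277201276183 0.11172659211820792
top valve th 3.6371646542010705 0.11131398812333862
top spoke 3.0064223182608063 wheel mod 1.1214667261069304 0.09924496667823099
top spoke 4.311921897529773 wheel mod 1.1705145511195667 0.1034736656831051
top spoke 5.572586058011492 wheel mod 1.1745416501653674 0.10698583581025399
top spoke 0.4881405289290702 wheel mod 1.116459059647029 0.11086181521919955
top spoke 1.7330465411938307 wheel mod 1.104728010475872 0.10528675425057606
scene spoke 0.48373564704188843 wheel mod 1.112054177759847 0.10433319477496827
scene spoke 5.476063590611762 wheel mod 1.078019182765638 0.10986944936287565
scene spoke 4.249363889768991 wheel mod 1.1079565433587835 0.108774133494977
scene spoke 3.024584626414995 wheel mod 1.139629034261119 0.10904951630619568
scene spoke 1.7622810423650415 wheel mod 1.1339625116470828 0.10096455382225573
```

```bash
cat >> h.py <<'E'
from scipy.spatial.transform import Rotation as Ro
def tool():
    o=ctrl.get_obs(); w,x,y,z=o['eef_rot']; return o,Ro.from_quat([x,y,z,w])
E
python3 - <<'E'
from h import *
np.set_printoptions(precision=3,suppress=True)
p=np.load('p.npy');o,R=tool();print(R.as_matrix())
Rw=Rz(p[2]);n,u,w=Rw@N,Rw@U,Rw@W
for nm,x in (('u',u),('-u',-u),('w',w),('-w',-w)):
    M=np.c_[x,-n,np.cross(x,-n)]; rv=(R.inv()*Ro.from_matrix(M)).as_rotvec(); print(nm,np.degrees(rv)/6,np.degrees(np.linalg.norm(rv)))
for th in (5.1,0,1.2): print(wpt(.08,th,0.05,p))
print(R.inv().apply(np.array([0,0,1.])))
for t in ['spray','bowl','dish','gloves','spanner','spacer','driver']:
    for c_ in ['top']:
        c=ctrl.get_calibration(c_); r=ctrl.boxes_of(t,c_)
        if r: print(t,r[0]['p'],c['R'].T@(np.array(r[0]['point'])-c['t']))
E
```

```text
[[ 0.377  0.    -0.926]
 [ 0.926 -0.     0.377]
 [-0.    -1.    -0.   ]]
u [  4.816 -17.973  -3.326] 113.41418989510976
-u [ 3.019 11.265  4.37 ] 74.72811972663104
w [-1.261 25.725  6.893] 159.97527225252588
-w [ 4.945 -3.377  0.905] 36.3347202022096
[0.502 0.044 0.198]
[ 0.458 -0.029  0.223]
[ 0.5   -0.105  0.198]
[-0. -1. -0.]
spray 0.7 [0.363 0.431 0.113]
bowl 0.78 [0.572 0.422 0.022]
dish 0.83 [ 0.347 -0.374  0.015]
gloves 0.56 [ 0.525 -0.458  0.076]
spanner 0.72 [ 0.702 -0.076  0.023]
driver 0.54 [ 0.576 -0.219  0.037]
```

Emit:
step_arm:
  commands:
    - [0, 0, 0, 0, -1, 0, 0]
    - [0, 0, 0, 0, -1, 0, 0]
    - [0, 0, 0, 0, -1, 0, 0]
    - [0, 0, 0, 0, -1, 0, 0]
    - [0.824, -0.563, 0.151, 0, 0, 0, 0]
    - [0.824, -0.563, 0.151, 0, 0, 0, 0]
    - [0.824, -0.563, 0.151, 0, 0, 0, 0]
    - [0.824, -0.563, 0.151, 0, 0, 0, 0]
    - [0.824, -0.563, 0.151, 0, 0, 0, 0]
    - [0.824, -0.563, 0.151, 0, 0, 0, 0]

```text
time_s: 1.95
eef_pos: [0.2173, 0.5325, 0.3517]
eef_rot: [0.62, -0.356, -0.349, 0.606]
wrist_force: [0.6, -0.1, -0.0]
opening: -0.0
```

```bash
cat > rel.py <<'E'
from h import *
import sys
np.set_printoptions(precision=3,suppress=True)
p=np.load('p.npy')
def state():
    o,R=tool(); M=Rz(p[2]); B=np.c_[M@-W,M@-N,M@U]
    d=B.T@(o['eef_pos']-wpt(0.,0.,0.,p))
    r=np.hypot(d[0],d[2]); th=np.arctan2(-d[0],d[2])%(2*np.pi)
    print('t',o['time_s'],'pos',o['eef_pos'],'F',o['wrist_force'],'open',round(o['opening'],3))
    print('wheel: x %.1f h %.1f z %.1f mm  r %.1f th %.3f'%(d[0]*1e3,-d[1]*1e3,d[2]*1e3,r*1e3,th),'rot err(deg)',np.degrees((R.inv()*Ro.from_matrix(B)).as_rotvec()))
    return d,th
if __name__=='__main__': state()
E
python3 rel.py
```

```text
t 1.95 pos [0.217 0.532 0.352] F [ 0.557 -0.057 -0.002] open -0.0
wheel: x 555.3 h 34.2 z 364.3 mm  r 664.1 th 5.293 rot err(deg) [-0.157  0.15   0.017]
```

Emit:
step_arm:
  commands:
    - [0, 0, 0, -0.95, -0.87, -0.65, 0]
    - [0, 0, 0, -0.95, 0, -0.65, 0]
    - [0, 0, 0, -0.95, 0, -0.65, 0]
    - [0, 0, 0, -0.95, 0, -0.65, 0]
    - [0, 0, 0, -0.95, 0, -0.65, 0]
    - [0, 0, 0, -0.95, 0, -0.65, 0]
    - [0, 0, 0, -0.95, 0, -0.65, 0]
    - [0, 0, 0, -0.95, 0, -0.65, 0]
    - [0, 0, 0, -0.95, 0, -0.65, 0]
    - [0, 0, 0, -0.95, 0, -0.65, 0]

```text
time_s: 2.95
eef_pos: [0.3923, 0.2419, 0.2761]
eef_rot: [0.62, -0.358, -0.349, 0.605]
wrist_force: [0.3, 0.2, 0.6]
opening: 0.001
```

Emit:
step_arm:
  commands:
    - [0, 0, 0, -0.95, 0, -0.65, 0]
    - [0, 0, 0, -0.95, 0, -0.65, 0]
    - [0, 0, 0, -0.95, 0, -0.65, 0]
    - [0, 0, 0, -0.95, 0, -0.65, 0]
    - [0, 0, 0, -0.95, 0, -0.65, 0]
    - [0, 0, 0, -0.95, 0, -0.65, 0]
    - [0, 0, 0, -0.95, 0, -0.65, 0]
    - [0, 0, 0, 0, 0, 0, 0]

```text
time_s: 3.75
eef_pos: [0.5059, 0.0375, 0.2066]
eef_rot: [0.621, -0.359, -0.348, 0.604]
wrist_force: [-0.7, -0.1, -0.0]
opening: 0.0
```

```bash
python3 rel.py; python3 - <<'E'
from h import *
print(ctrl.get_calibration('wrist'))
a,_=shot('wrist','w1.png'); b,_=shot('scene','s2.png'); c,_=shot('top','t2.png')
cv2.imwrite('pics/st2.png',np.hstack([cv2.resize(b[110:260,180:330],(400,400),interpolation=cv2.INTER_CUBIC),cv2.resize(c[140:290,180:330],(400,400),interpolation=cv2.INTER_CUBIC)]))
E
```

```text
t 3.75 pos [0.506 0.037 0.207] F [-0.687 -0.132 -0.003] open 0.0
wheel: x 67.6 h 58.9 z 31.2 mm  r 74.4 th 5.144 rot err(deg) [-0.063 -0.221  0.048]
{'intrinsics': array([[297.31863964,   0.        , 253.35575481],
       [  0.        , 297.31863964, 193.89691064],
       [  0.        ,   0.        ,   1.        ]]), 'R': array([[ 0.02726982,  0.99962683, -0.00159676],
       [ 0.98081591, -0.02706503, -0.1930483 ],
       [-0.19301947,  0.00369827, -0.98118796]]), 't': array([-0.05154965, -0.42191097,  0.46286284])}
```

View pics/w1.png

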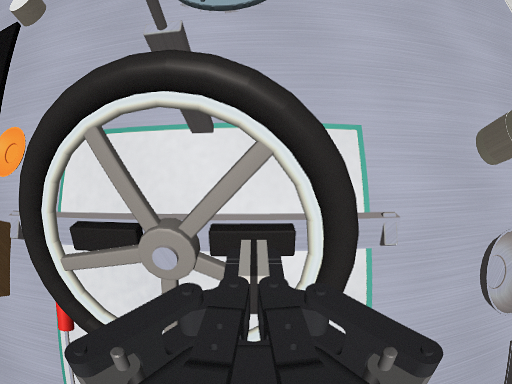

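View pics/st2.png

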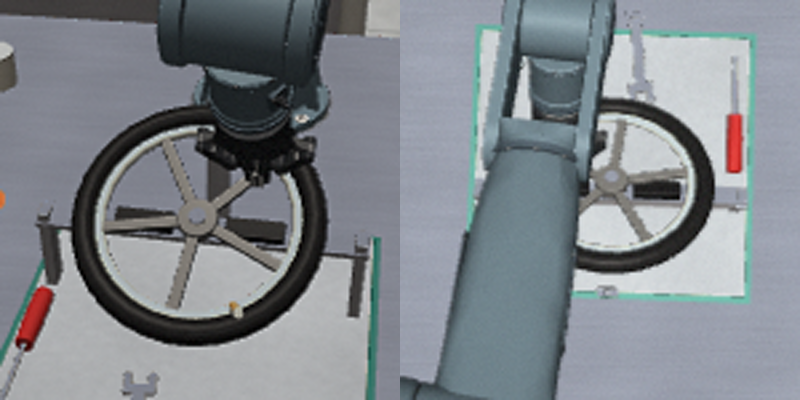

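Emit:
step_arm:
  commands:
    - [0, 0, 0, 0, 0.7, 0, 0]
    - [0, 0, 0, 0, 0.7, 0, 0]
    - [0, 0, 0, 0, 0.4, 0, 0]
    - [0, 0, 0, 0, 0.25, 0, 0]
    - [0, 0, 0, 0, 0, 0, 0]

```text
time_s: 4.4
eef_pos: [0.4736, 0.0421, 0.1547]
eef_rot: [0.62, -0.357, -0.349, 0.605]
wrist_force: [-0.5, -0.3, 0.8]
opening: 0.003
```

```bash
cat > arc.py <<'E'
from rel import *
d,th=state()
def rows(th0,th1,n,r=75,start=None):
    a=np.linspace(th0,th1,n+1); q=np.c_[-r*np.sin(a),r*np.cos(a)]
    if start is not None: q[0]=start
    acc=np.round(np.diff(np.round((q-q[0])/30,2),axis=0),2)
    print([[0,0,0,float(x),0,float(z),0] for x,z in acc])
th0,th1,n=float(sys.argv[1]),float(sys.argv[2]),int(sys.argv[3])
rows(th0,th1,n,75,[d[0]*1e3,d[2]*1e3])
E
python3 arc.py 5.144 5.964 10;python3 arc.py 5.964 6.964 10| tail -1;python3 arc.py 6.964 7.464 7|tail -1
```

```text
t 4.4 pos [0.474 0.042 0.155] F [-0.505 -0.259  0.774] open 0.003
wheel: x 71.4 h -2.2 z 33.3 mm  r 78.8 th 5.149 rot err(deg) [-0.054  0.052 -0.024]
[[0, 0, 0, -0.2, 0, 0.12, 0], [0, 0, 0, -0.11, 0, 0.17, 0], [0, 0, 0, -0.12, 0, 0.17, 0], [0, 0, 0, -0.14, 0, 0.15, 0], [0, 0, 0, -0.15, 0, 0.14, 0], [0, 0, 0, -0.15, 0, 0.13, 0], [0, 0, 0, -0.17, 0, 0.12, 0], [0, 0, 0, -0.18, 0, 0.1, 0], [0, 0, 0, -0.19, 0, 0.09, 0], [0, 0, 0, -0.19, 0, 0.07, 0]]
[[0, 0, 0, -1.84, 0, 1.33, 0], [0, 0, 0, -0.24, 0, 0.04, 0], [0, 0, 0, -0.25, 0, 0.02, 0], [0, 0, 0, -0.25, 0, -0.01, 0], [0, 0, 0, -0.25, 0, -0.03, 0], [0, 0, 0, -0.24, 0, -0.06, 0], [0, 0, 0, -0.24, 0, -0.08, 0], [0, 0, 0, -0.23, 0, -0.1, 0], [0, 0, 0, -0.21, 0, -0.13, 0], [0, 0, 0, -0.21, 0, -0.15, 0]]
[[0, 0, 0, -4.09, 0, 0.71, 0], [0, 0, 0, -0.13, 0, -0.12, 0], [0, 0, 0, -0.11, 0, -0.14, 0], [0, 0, 0, -0.11, 0, -0.14, 0], [0, 0, 0, -0.09, 0, -0.15, 0], [0, 0, 0, -0.09, 0, -0.16, 0], [0, 0, 0, -0.07, 0, -0.16, 0]]
```

Emit:
step_arm:
  commands:
    - [0, 0, 0, -0.2, 0, 0.12, 0]
    - [0, 0, 0, -0.11, 0, 0.17, 0]
    - [0, 0, 0, -0.12, 0, 0.17, 0]
    - [0, 0, 0, -0.14, 0, 0.15, 0]
    - [0, 0, 0, -0.15, 0, 0.14, 0]
    - [0, 0, 0, -0.15, 0, 0.13, 0]
    - [0, 0, 0, -0.17, 0, 0.12, 0]
    - [0, 0, 0, -0.18, 0, 0.1, 0]
    - [0, 0, 0, -0.19, 0, 0.09, 0]
    - [0, 0, 0, -0.19, 0, 0.07, 0]

```text
time_s: 5.4
eef_pos: [0.4404, -0.0061, 0.1742]
eef_rot: [0.62, -0.358, -0.349, 0.605]
wrist_force: [3.9, 1.5, 2.7]
opening: 0.002
```

```bash
python3 arc.py 5.964 6.964 10; python3 - <<'E'
from h import *
a,_=shot('wrist','w2.png'); b,_=shot('scene','s3.png')
cv2.imwrite('pics/ws3.png',np.hstack([cv2.resize(b[110:260,180:330],(380,380),interpolation=cv2.INTER_CUBIC),cv2.resize(a,(420,315))[:,:,:] if 0 else cv2.resize(a,(420,380))]))
E
```

```text
t 5.4 pos [ 0.44  -0.006  0.174] F [3.927 1.455 2.703] open 0.002
wheel: x 22.4 h -1.4 z 70.8 mm  r 74.2 th 5.977 rot err(deg) [ 0.035  0.003 -0.008]
[[0, 0, 0, -0.2, 0, 0.08, 0], [0, 0, 0, -0.25, 0, 0.04, 0], [0, 0, 0, -0.25, 0, 0.02, 0], [0, 0, 0, -0.25, 0, -0.01, 0], [0, 0, 0, -0.25, 0, -0.03, 0], [0, 0, 0, -0.24, 0, -0.06, 0], [0, 0, 0, -0.24, 0, -0.08, 0], [0, 0, 0, -0.22, 0, -0.1, 0], [0, 0, 0, -0.22, 0, -0.13, 0], [0, 0, 0, -0.2, 0, -0.15, 0]]
```

View pics/ws3.png

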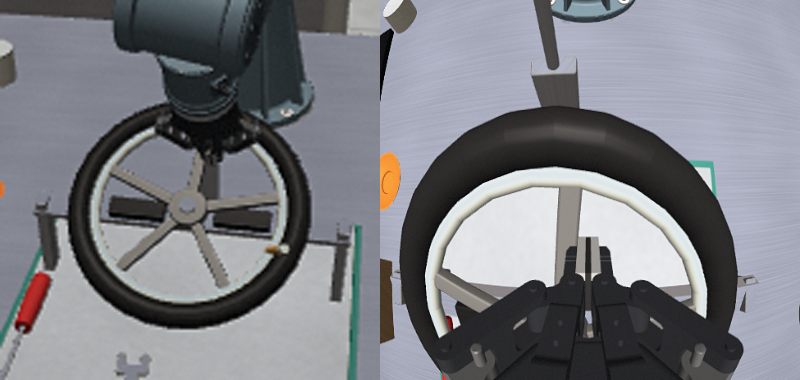

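Emit:
step_arm:
  commands:
    - [0, 0, 0, -0.2, 0, 0.08, 0]
    - [0, 0, 0, -0.25, 0, 0.04, 0]
    - [0, 0, 0, -0.25, 0, 0.02, 0]
    - [0, 0, 0, -0.25, 0, -0.01, 0]
    - [0, 0, 0, -0.25, 0, -0.03, 0]
    - [0, 0, 0, -0.24, 0, -0.06, 0]
    - [0, 0, 0, -0.24, 0, -0.08, 0]
    - [0, 0, 0, -0.22, 0, -0.1, 0]
    - [0, 0, 0, -0.22, 0, -0.13, 0]
    - [0, 0, 0, -0.2, 0, -0.15, 0]

```text
time_s: 6.5
eef_pos: [0.449, -0.0752, 0.1672]
eef_rot: [0.62, -0.357, -0.349, 0.605]
wrist_force: [-0.6, 2.1, 0.4]
opening: 0.002
```

```bash
python3 arc.py 6.964 7.464 7; python3 - <<'E'
from h import *
a,_=shot('wrist','w3.png'); b,_=shot('scene','s4.png')
cv2.imwrite('pics/ws4.png',np.hstack([cv2.resize(b[110:260,180:330],(380,380),interpolation=cv2.INTER_CUBIC),cv2.resize(a,(420,380))]))
E
```

```text
t 6.5 pos [ 0.449 -0.075  0.167] F [-0.582  2.144  0.38 ] open 0.002
wheel: x -46.4 h -2.3 z 58.4 mm  r 74.6 th 0.672 rot err(deg) [-0.108  0.048  0.049]
[[0, 0, 0, -0.16, 0, -0.12, 0], [0, 0, 0, -0.13, 0, -0.13, 0], [0, 0, 0, -0.11, 0, -0.13, 0], [0, 0, 0, -0.11, 0, -0.14, 0], [0, 0, 0, -0.1, 0, -0.16, 0], [0, 0, 0, -0.08, 0, -0.15, 0], [0, 0, 0, -0.07, 0, -0.16, 0]]
```

View pics/ws4.png

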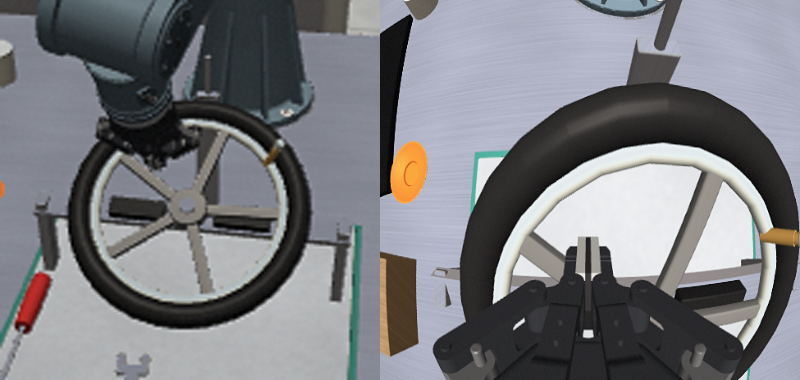

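Emit:
step_arm:
  commands:
    - [0, 0, 0, -0.16, 0, -0.12, 0]
    - [0, 0, 0, -0.13, 0, -0.13, 0]
    - [0, 0, 0, -0.11, 0, -0.13, 0]
    - [0, 0, 0, -0.11, 0, -0.14, 0]
    - [0, 0, 0, -0.1, 0, -0.16, 0]
    - [0, 0, 0, -0.08, 0, -0.15, 0]
    - [0, 0, 0, -0.07, 0, -0.16, 0]
    - [0, 0, 0, 0, 0, 0, 0]

```text
time_s: 7.4
eef_pos: [0.4753, -0.0995, 0.1523]
eef_rot: [0.62, -0.358, -0.349, 0.605]
wrist_force: [-0.2, -0.6, 0.3]
opening: 0.0
```

```bash
cat > va.py <<'E'
from rel import *
d,th=state()
# valve angle: candidate angles fit by projecting valve foot..cap line, brass pixels from silhouettes
for n in ['scene','top','wrist']:
    cal=ctrl.get_calibration(n)
    im,dep=shot(n,f'v_{n}_{int(ctrl.get_obs()["time_s"]*100)}.png')
    s=ctrl.silhouettes('valve',n)
    # brass: hue orange
    hsv=cv2.cvtColor(im,cv2.COLOR_BGR2HSV); m=cv2.inRange(hsv,(10,80,60),(28,255,255))
    v,u=np.nonzero(m)
    K=cal['intrinsics'];C=np.c_[u-K[0,2],v-K[1,2]]
    if n=='wrist':
        rr=np.linalg.norm(C,axis=1); ph=rr/K[0,0]; dd=np.c_[C/np.maximum(rr,1e-9)[:,None]*np.tan(ph)[:,None],np.ones(len(u))]
    else: dd=np.c_[C/K[0,0],np.ones(len(u))]
    X=(dd*dep[v,u][:,None]-cal['t'])@np.array(cal['R'])
    L=(X-wpt(0.,0.,0.,p))@Rz(p[2]); r=np.hypot(L@U,L@W); h=L@N
    ok=(r>.1)&(r<.15)&(h>0)&(h<.05)&(dep[v,u]>0)
    if ok.sum(): a=np.arctan2((L[ok]@W),(L[ok]@U)); print(n,'valve ang',np.median(a),a.std(),ok.sum())
E
python3 va.py; python3 - <<'E'
import glob,cv2,numpy as np,os
f=sorted(glob.glob('pics/v_*.png'),key=os.path.getmtime)[-3:]
b,a=cv2.imread(f[0]),cv2.imread(f[2])
cv2.imwrite('pics/ws5.png',np.hstack([cv2.resize(b[110:260,180:330],(380,380),interpolation=cv2.INTER_CUBIC),cv2.resize(a,(420,380))]))
E
```

```text
t 7.4 pos [ 0.475 -0.1    0.152] F [-0.192 -0.631  0.292] open 0.0
wheel: x -70.1 h -1.7 z 27.6 mm  r 75.3 th 1.196 rot err(deg) [ 0.035 -0.014 -0.042]
scene valve ang -0.4246397215718737 0.019697320065962018 22
wrist valve ang -0.3906602518355057 0.02050576105186202 878
```

View pics/ws5.png

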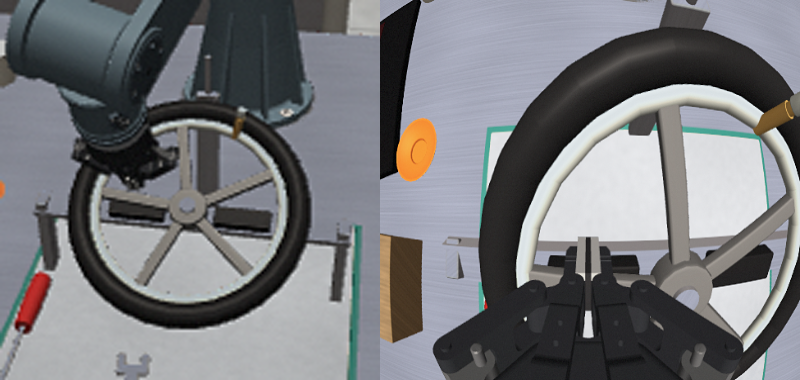

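Emit:
step_arm:
  commands:
    - [0, 0, 0, 0, -0.6, 0, 0]
    - [0, 0, 0, 0, -0.9, 0, 0]
    - [0, 0, 0, 0.08, 0, -0.7, 0]
    - [0, 0, 0, 0.08, 0, -0.8, 0]
    - [0, 0, 0, 0.08, 0, -0.8, 0]
    - [0, 0, 0, 0, 0, 0, 0]

```text
time_s: 8.3
eef_pos: [0.5577, -0.0933, 0.1552]
eef_rot: [0.62, -0.357, -0.349, 0.605]
wrist_force: [-0.9, 0.1, -0.7]
opening: 0.002
```

```bash
python3 va.py; python3 - <<'E'
import glob,cv2,numpy as np,os
f=sorted(glob.glob('pics/v_*.png'),key=os.path.getmtime)[-3:]
b,a=cv2.imread(f[0]),cv2.imread(f[2])
cv2.imwrite('pics/ws6.png',np.hstack([cv2.resize(b[110:260,180:330],(380,380),interpolation=cv2.INTER_CUBIC),cv2.resize(a,(420,380))]))
E
```

```text
t 8.3 pos [ 0.558 -0.093  0.155] F [-0.921  0.129 -0.693] open 0.002
wheel: x -61.8 h 41.9 z -42.2 mm  r 74.9 th 2.169 rot err(deg) [-0.087  0.063  0.006]
scene valve ang -0.422734863210296 0.018557010208649517 23
wrist valve ang -0.40488295967379345 0.021884499979686396 497
```

View pics/ws6.png

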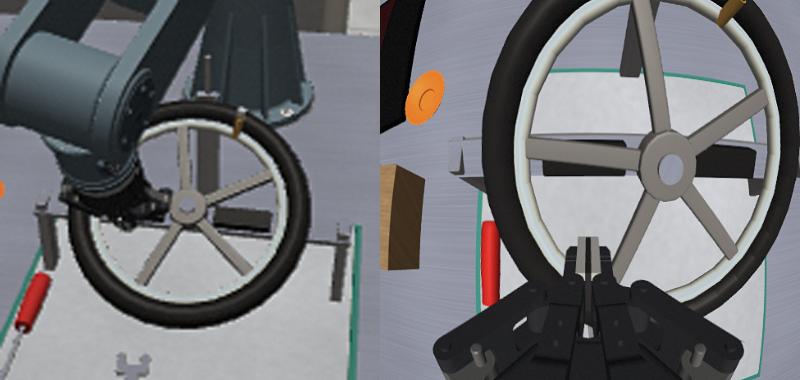

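Emit:
step_arm:
  commands:
    - [0, 0, 0, 0, 0.6, 0, 0]
    - [0, 0, 0, 0, 0.6, 0, 0]
    - [0, 0, 0, 0, 0.28, 0, 0]
    - [0, 0, 0, 0, 0, 0, 0]

```text
time_s: 9.0
eef_pos: [0.5337, -0.0931, 0.1183]
eef_rot: [0.62, -0.357, -0.349, 0.605]
wrist_force: [-0.2, 0.4, -0.0]
opening: -0.002
```

```bash
python3 arc.py 2.16 2.74 8
```

```text
t 9.0 pos [ 0.534 -0.093  0.118] F [-0.185  0.388 -0.033] open -0.002
wheel: x -62.2 h -2.0 z -39.9 mm  r 73.9 th 2.141 rot err(deg) [-0.109  0.004  0.027]
[[0, 0, 0, 0.1, 0, -0.21, 0], [0, 0, 0, 0.12, 0, -0.14, 0], [0, 0, 0, 0.12, 0, -0.13, 0], [0, 0, 0, 0.14, 0, -0.12, 0], [0, 0, 0, 0.14, 0, -0.11, 0], [0, 0, 0, 0.15, 0, -0.1, 0], [0, 0, 0, 0.16, 0, -0.09, 0], [0, 0, 0, 0.17, 0, -0.07, 0]]
```

Emit:
step_arm:
  commands:
    - [0, 0, 0, 0.1, 0, -0.21, 0]
    - [0, 0, 0, 0.12, 0, -0.14, 0]
    - [0, 0, 0, 0.12, 0, -0.13, 0]
    - [0, 0, 0, 0.14, 0, -0.12, 0]
    - [0, 0, 0, 0.14, 0, -0.11, 0]
    - [0, 0, 0, 0.15, 0, -0.1, 0]
    - [0, 0, 0, 0.16, 0, -0.09, 0]
    - [0, 0, 0, 0.17, 0, -0.07, 0]
    - [0, 0, 0, 0, 0, 0, 0]

```text
time_s: 9.9
eef_pos: [0.5611, -0.0598, 0.1038]
eef_rot: [0.62, -0.358, -0.35, 0.605]
wrist_force: [-0.1, 0.6, -0.4]
opening: -0.001
```

```bash
python3 va.py
```

```text
t 9.9 pos [ 0.561 -0.06   0.104] F [-0.113  0.568 -0.401] open -0.001
wheel: x -28.3 h -1.3 z -70.1 mm  r 75.6 th 2.758 rot err(deg) [0.016 0.063 0.01 ]
scene valve ang -0.16511208892948823 0.021638641589278754 22
wrist valve ang 1.2913879005493025 0.018275856475709513 5
```

Emit:
step_arm:
  commands:
    - [0, 0, 0, 0.11, 0, -0.04, 0]
    - [0, 0, 0, 0.1, 0, -0.03, 0]
    - [0, 0, 0, 0.09, 0, -0.02, 0]
    - [0, 0, 0, 0.06, 0, -0.01, 0]
    - [0, 0, 0, 0, 0, 0, 0]

```text
time_s: 10.7
eef_pos: [0.5639, -0.0496, 0.1026]
eef_rot: [0.62, -0.358, -0.349, 0.605]
wrist_force: [0.4, 0.1, 0.4]
opening: 0.002
```

```bash
python3 va.py; ls -t pics|head -4
```

```text
t 10.7 pos [ 0.564 -0.05   0.103] F [0.388 0.083 0.381] open 0.002
wheel: x -18.0 h -1.1 z -72.9 mm  r 75.1 th 2.900 rot err(deg) [0.017 0.037 0.001]
wrist valve ang 1.3505086633909094 0.04236777852593371 11
v_wrist_1090.png.npy
v_wrist_1090.png
v_top_1080.png.npy
v_top_1080.png
```

Emit:
step_arm:
  commands:
    - [0, 0, 0, -0.15, 0, 0.02, 0]
    - [0, 0, 0, 0, -0.6, 0, 0]
    - [0, 0, 0, 0, -1, 0, 0]
    - [0, 0, 0, 0, -1, 0, 0]
    - [0, 0, 0, 0, -1, 0, 0]
    - [0, 0, 0, 0, -1, 0, 0]
    - [0, 0, 0, 0, 0, 0, 0]

```text
time_s: 11.7
eef_pos: [0.635, -0.0572, 0.2268]
eef_rot: [0.618, -0.361, -0.351, 0.604]
wrist_force: [-0.0, -0.5, 0.6]
opening: 0.002
```

```bash
python3 va.py;  python3 - <<'E'
import glob,cv2,numpy as np,os
f=sorted(glob.glob('pics/v_*.png'),key=os.path.getmtime)[-3:]
b,a=cv2.imread(f[0]),cv2.imread(f[2])
cv2.imwrite('pics/ws7.png',np.hstack([cv2.resize(b[110:260,180:330],(380,380),interpolation=cv2.INTER_CUBIC),cv2.resize(a,(420,380))]))
cv2.imwrite('pics/w7.png',a)
E
```

```text
t 11.7 pos [ 0.635 -0.057  0.227] F [-0.027 -0.531  0.622] open 0.002
wheel: x -23.8 h 142.0 z -72.5 mm  r 76.3 th 2.824 rot err(deg) [ 0.466 -0.056 -0.096]
scene valve ang -0.0673712439379148 0.01976463827073884 25
```

View pics/ws7.png

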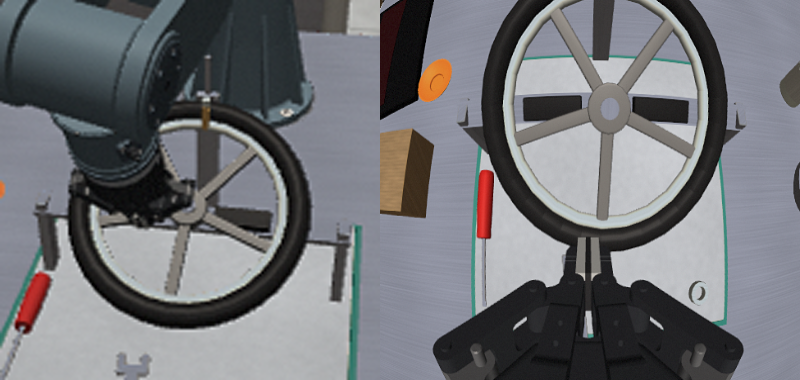

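View pics/w7.png

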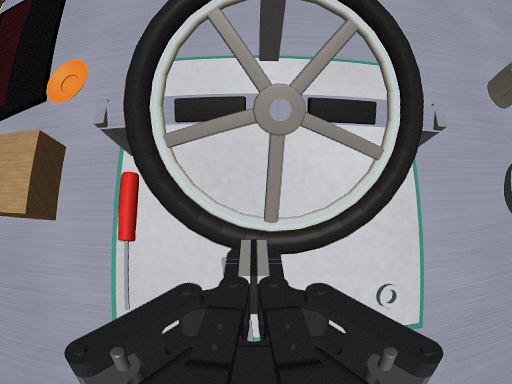

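```bash
python3 - <<'E'
from rel import *
cal=ctrl.get_calibration('wrist');K=cal['intrinsics']
def loc(q,h):
    C=np.array(q,float)-K[:2,2]; r=np.linalg.norm(C);ph=r/K[0,0]
    dd=np.r_[C/r*np.sin(ph),np.cos(ph)]@np.array(cal['R']); o=-np.array(cal['R']).T@cal['t']
    n0=Rz(p[2])@N; p0=wpt(0.,0.,h,p); X=o+dd*((p0-o)@n0)/(dd@n0); L=(X-p0)@Rz(p[2]); return L@U,L@W
print('hub',loc((280,109),.015))
hb=np.array(loc((280,109),.015))
for q in [(271,217),(171,141),(376,152),(353,26),(213,14)]:
    a=np.array(loc(q,.005)); th=np.arctan2(a[1],a[0]); b=a-hb; th2=np.arctan2(b[1],b[0])
    print(q,a,((th-np.pi+.6)%(1.25664))-.6,((th2-np.pi+.6)%(1.25664))-.6)
E
```

```text
hub (np.float64(0.0011586519151452412), np.float64(-0.0009193682628132968))
(271, 217) [-0.105  0.005] -0.044235885147302145 -0.05237583514887634
(171, 141) [-0.028  0.1  ] -0.042366875326611764 -0.03412786094797893
(376, 152) [-0.037 -0.099] -0.04508238926005992 -0.05850657541629756
(353, 26) [ 0.084 -0.07 ] -0.06629115381521478 -0.06661780333276723
(213, 14) [0.091 0.059] -0.0520383946495272 -0.03903867330693467
```

Emit:
step_arm:
  commands:
    - [0, 0, 0, 0, -0.5, -0.5, 0]
    - [0, 0, 0, 0, -0.5, -0.8, 0]
    - [0, 0, 0, 0, -0.5, -0.8, 0]
    - [0, 0, 0, 0, 0, 0, 0]
    - [0, 0, 0, 0, 0, 0, 0]

```text
time_s: 12.5
eef_pos: [0.7085, -0.0581, 0.2276]
eef_rot: [0.621, -0.357, -0.348, 0.605]
wrist_force: [0.3, -0.5, -0.1]
opening: 0.004
```

```bash
python3 va.py; cp $(ls -t pics/v_wrist*.png|head -1) pics/w8.png
```

```text
t 12.5 pos [ 0.709 -0.058  0.228] F [ 0.306 -0.451 -0.101] open 0.004
wheel: x -22.9 h 179.6 z -135.8 mm  r 137.7 th 2.974 rot err(deg) [-0.194  0.023  0.019]
scene valve ang -0.07132298608652322 0.019479974187701678 25
```

View pics/w8.png

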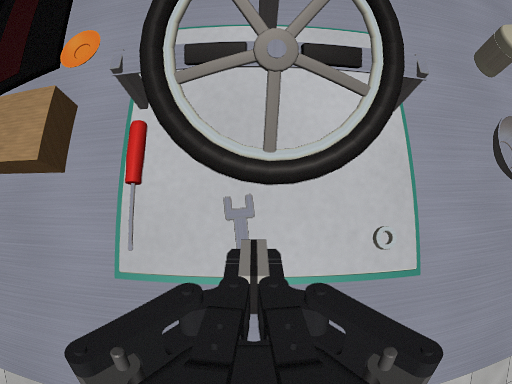

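Emit:
step_arm:
  commands:
    - [0, 0, 0, 0, 0, 0.6, 0]
    - [0, 0, 0, 0, 0, 1, 0]
    - [0, 0, 0, 0, 0, 1, 0]
    - [0, 0, 0, 0, 0, 1, 0]
    - [0, 0, 0, 0, 0, 1, 0]
    - [0, 0, 0, 0, 0, 0, 0]
    - [0, 0, 0, 0, 0, 0, 0]

```text
time_s: 13.5
eef_pos: [0.5896, -0.0552, 0.3004]
eef_rot: [0.619, -0.359, -0.35, 0.604]
wrist_force: [0.2, 0.1, -0.0]
opening: 0.003
```

```bash
python3 va.py; cp $(ls -t pics/v_wrist*.png|head -1) pics/w9.png
```

```text
t 13.5 pos [ 0.59  -0.055  0.3  ] F [ 0.2    0.059 -0.005] open 0.003
wheel: x -23.0 h 183.1 z 3.6 mm  r 23.2 th 1.414 rot err(deg) [ 0.155 -0.012 -0.033]
scene valve ang -0.07326011894277626 0.01936691584437723 24
wrist valve ang -0.05245073556581208 0.02220327287623473 171
```

View pics/w9.png

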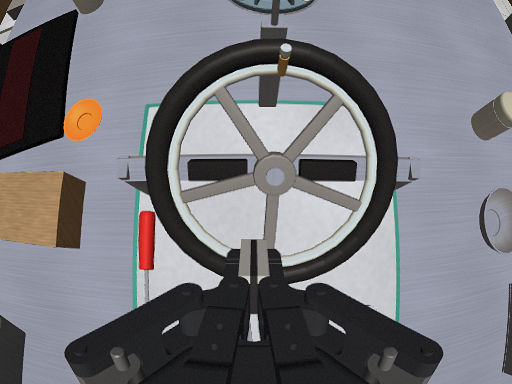

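Emit:
step_arm:
  commands:
    - [0, 0, 0, -0.07, 0.5, -0.85, 0]
    - [0, 0, 0, -0.07, 1, -0.8, 0]
    - [0, 0, 0, 0, 1, -0.8, 0]
    - [0, 0, 0, 0, 1, 0, 0]
    - [0, 0, 0, 0, 1, 0, 0]
    - [0, 0, 0, 0, 0.5, 0, 0]
    - [0, 0, 0, 0, 0, 0, 0]

```text
time_s: 14.5
eef_pos: [0.576, -0.0587, 0.1293]
eef_rot: [0.621, -0.356, -0.348, 0.606]
wrist_force: [-0.2, -0.0, 0.2]
opening: -0.003
```

```bash
python3 rel.py
```

```text
t 14.5 pos [ 0.576 -0.059  0.129] F [-0.224 -0.04   0.201] open -0.003
wheel: x -26.7 h 28.1 z -70.2 mm  r 75.2 th 2.778 rot err(deg) [-0.357  0.04   0.066]
```

Emit:
step_arm:
  commands:
    - [0, 0, 0, 0, 0.5, 0, 0]
    - [0, 0, 0, 0, 0.48, 0, 0]
    - [0, 0, 0, 0, 0, 0, 0]
    - [0, 0, 0, 0.1, 0, -0.04, 0]
    - [0, 0, 0, 0.1, 0, -0.03, 0]
    - [0, 0, 0, 0.08, 0, -0.02, 0]
    - [0, 0, 0, 0.07, 0, -0.02, 0]
    - [0, 0, 0, 0.06, 0, 0, 0]
    - [0, 0, 0, 0, 0, 0, 0]

```text
time_s: 15.4
eef_pos: [0.567, -0.0463, 0.1054]
eef_rot: [0.62, -0.358, -0.349, 0.605]
wrist_force: [-0.5, -0.9, 0.2]
opening: -0.002
```

```bash
python3 rel.py
```

```text
t 15.4 pos [ 0.567 -0.046  0.105] F [-0.477 -0.941  0.239] open -0.002
wheel: x -14.6 h 2.8 z -74.1 mm  r 75.5 th 2.947 rot err(deg) [ 0.035  0.02  -0.006]
```

Emit:
step_arm:
  commands:
    - [0, 0, 0, -0.12, 0, 0.02, 0]
    - [0, 0, 0, 0, -0.6, 0, 0]
    - [0, 0, 0, 0, -1, 0, 0]
    - [0, 0, 0, 0, -1, 0, 0]
    - [0, 0, 0, 0, -1, 0.8, 0]
    - [0, 0, 0, 0, -1, 0.8, 0]
    - [0, 0, 0, 0, -1, 0.8, 0]
    - [0, 0, 0, 0, 0, 0, 0]
    - [0, 0, 0, 0, 0, 0, 0]

```text
time_s: 16.3
eef_pos: [0.5881, -0.0509, 0.2881]
eef_rot: [0.619, -0.359, -0.35, 0.604]
wrist_force: [-0.3, -0.2, -0.5]
opening: -0.002
```

```bash
python3 va.py; cp $(ls -t pics/v_wrist*.png|head -1) pics/w10.png; python3 - <<'E'
from h import *
print(ctrl.get_obs()['dq'])
E
```

```text
t 16.3 pos [ 0.588 -0.051  0.288] F [-0.277 -0.167 -0.452] open -0.002
wheel: x -18.7 h 171.7 z -1.1 mm  r 18.8 th 1.631 rot err(deg) [ 0.162 -0.013 -0.025]
scene valve ang -0.04574584980596964 0.0 1
wrist valve ang -0.016517995920442258 0.022923874051070086 194
[ 1.55576557e-04 -4.72846486e-03 -6.77673345e-03 -2.34746994e-05
  2.79308613e-03  4.70531211e-06]
```

View pics/w10.png

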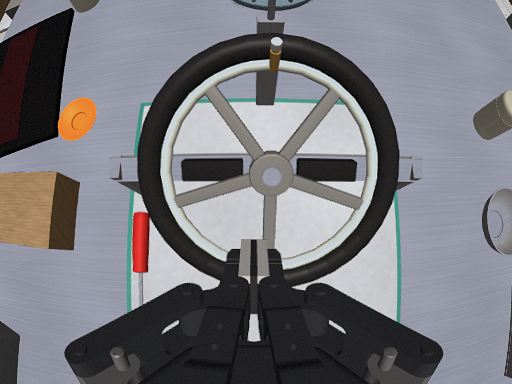

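The valve (pixel 276,50) now stands almost in line with the hub (271,176) and the marker bar (268,30). The arm is about 170 mm clear of the wheel, so I'm handing the job in.

```bash
python3 - <<'E'
from h import *
print(ctrl.hand_in())
E
```

```text
the job is handed in; nothing more can be done
None
```

The valve stem is at the top of the wheel, about 0.02 rad short of exact, and the wheel was left still. I handed the job in at about 16.5 s of the 56 s; no verdict was reported.

- **How it was turned:** With the shut fingertips dipped only as deep as the spokes, I pushed one spoke over the top. I then came out, went in behind a lower spoke and pushed that one. The wheel turned anticlockwise from about 3.64 to nearly 6.28 rad. I re-entered once more for a small nudge.
- **Valve angle:** After the nudge the wrist camera put the valve at -0.017 rad. The stem tilts about half that, against the 0.065 rad limit. The scene camera gave -0.046 rad, but from a single pixel. It had been reading about 0.02 rad lower than the wrist camera throughout.
- **Contacts:** The wrist-force readings at the end of each move stayed at 5 N or less; I did not see the peaks within moves. The tool did not touch the valve or the loose things as far as I could see.
- **At hand-in:** The fingertips were about 170 mm clear of the wheel. I judged that the wheel was at rest from its drag and the gap since the last push, not from a measured speed.
- **Off plan:** The last nudge went in about 4 mm shallower than planned (about 2 mm of overlap with the spoke). It still turned the wheel by about 0.035 rad.

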